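# Set the slider of a stop rail against the pointer stop

## Task

Set the length stop on the stop rail for the next batch: with the fingertips press down the release pad in the middle of the slider to free its brake, keep it pressed while you push the slider along the rail gently up against the stop that carries the arrow-shaped pointer, then let the pad come up so that the brake holds the slider there. Do not force the slider along with its brake on, do not pull the pad up, and leave the loose things beside the rail where they are.

Things in the scene. Friction and masses are not known exactly. Their poses are not given: they have to be found in the camera images.
- stop_rail: Aluminium stop rail fixed to the bench, 400 mm long, 38 mm high. Origin on the bench under the middle of the rail; its y axis runs along the rail, x across it away from the robot, z up. The rail head is 44 mm wide (x -22 to +22 mm), its top at z = 38 mm; an 8 mm thick work ledge with graduations reaches forward to x = -76 mm.
- slider (a joint): Position of the slider along the rail, m, growing toward the rail's +y; 0 in the middle of the rail. The slider is a black block, 70 mm long along the rail and 54 mm wide, captive on the rail. With its brake on it resists about 15 N; with the pad down it slides with about 1 N.
- slider_mid (a point): Centre of the slider along and across the rail, at the height of the rail's top (38 mm above the bench). The slider's ends are 35 mm from it along the rail. A steel blade, 5 mm thick, hangs from the middle of the slider's front down to 11 mm above the bench, reaching 67 mm in front of the rail's middle line.
- release (a joint): Travel of the release pad, m: 0 at rest (brake on), growing as it is pressed down, 0.005 fully down. It gives way at about 8.5 N, and about 11.5 N holds it fully down; the brake is free from about 0.001 on. A spring brings the pad up and the brake grips again by itself.
- pad_top (a point): Centre of the top of the release pad, a ribbed steel pad in the middle of the slider, 34 mm across and 42 mm along the rail; top 60 mm above the bench at rest, 55 mm fully down (deck beside it 54 mm). Ridges 10 mm thick, top 68 mm, stand at both ends of the slider, 50 mm apart clear. A fingertip on the pad drags the slider by friction or pushes it by a ridge.
- pointer_stop: The stop to set against: dark steel block clamped on the rail, at either end of it, 16 mm along the rail, 50 mm across, top 61 mm above the bench; on it a flat steel arrow-shaped pointer (26 mm wide, top 64 mm) points to the front, tip 60 mm from the rail's middle line. Origin on the bench under the block's middle. Rigid. When the slider touches it, slider_mid is 43 mm from it horizontally.
- plain_stop: The other stop, at the opposite end of the rail: the same block without a pointer. Origin as for pointer_stop.
- flat_bar: Loose flat steel bar, 20 x 120 x 6 mm, with two holes, lying behind the rail; leave it alone. Origin under its centre, y along it.
- hole_saw: Loose dark hole saw, 34 mm diameter, 36 mm high, standing behind the rail; leave it alone. Origin under its centre.
- bearing: Loose ball bearing, 45 mm diameter, 14 mm high, lying behind the rail; leave it alone. Origin under its centre.
- chuck_key: Loose T-shaped chuck key, 60 x 75 x 21 mm, lying in front of the rail; leave it alone. Origin under its centre.

How it is judged:
By the outcome, as a careful person would: the job done as asked, in the order asked, and still so for the second after the job is handed in, with the robot touching nothing.
It also fails if it takes over 35 s, if anything falls off the work surface, if the arm or the gripper's body presses on something with over 40 N, if the wrist force passes 120 N, or if a joint passes its speed limit or range.

## Robot

A 7-joint arm with a two-finger parallel gripper is mounted at the origin on a cart in front of the work surface, level with it; the furniture and walls round the work are solid. World frame = base frame: x ahead of the robot, y to its left, z up, the work surface at z = 0. Lengths are in m, angles in rad, forces in N, time in s.
With the tool pointing down it reaches from about 0.4 to 0.9 m from the base axis. Payload 5.6 kg.
Tool frame: the origin (TCP) lies between the finger pads; the fingertips stand 17 mm ahead of it and the grasp point (between the pads) lies 2 mm behind it; z points along the fingers, y is the line along which they close (so a half turn about z gives the same grasp; the last joint's range is limited). The gripper opens to 92 mm and grips with 3 to 60 N. Pads are 20 mm wide; open, the fingers measure 128 mm over their backs; the gripper's body (75 mm by 189 mm) begins 69 mm behind the grasp point.
Start: joints at [-1.264, 0.468, -0.012, 1.603, 0.006, 1.071, -0.056], TCP at [0.223, 0.611, 0.232] pointing down, gripper open.
Joint ranges: [-2.53, 2.53], [-0.31, 2.02], [-1.57, 1.55], [0.28, 2.44], [-1.29, 4.43], [0.15, 1.84], [-2.92, 2.92]. Speed limits (rad/s): [2.57, 2.57, 3.14, 3.14, 3.14, 3.14, 3.14].

## Interface

Orientations are given as [roll, pitch, yaw] about the fixed x, y, z axes, in that order (R = Rz(yaw) Ry(pitch) Rx(roll)).
In Python, from plant import env, optics gives the robot as it stands.
- The arm moves only by the shell command python3 -m inch 'ROWS' [FORCE]. ROWS is JSON, a list that holds one entry, the list of rows, each a list of 7 numbers: the shift along the tool's x, y, z in units of 30 mm (1.0 is 30 mm), then the turn, a rotation vector about the tool's x, y, z in units of 6 degrees (1.0 is 6 degrees), then the gripper command: -1 is shut, 1 is fully open, values between are in proportion. In form: [[[x, y, z, ax, ay, az, gripper], ...]]. A call has 1 to 8 rows; each row shifts and turns the commanded pose from where the row before left it, along the tool's axes as they then stand; what a row does not reach is not made up. A row lasts 1/8 s, in which the tool goes at most 62.5 mm and 10.7 degrees, less where a joint would pass 70% of its speed; a pose out of reach is approached as far as the arm can. A call is refused whole if a number of a shift passes 1 or a number of a turn 1, either way. A call with a gripper value outside its range is refused whole. The fingers move at their own pace and stop on an object; FORCE is the grip in N (left out, the last holds). Time passes only in rows, so rows that do not move let the fingers close. It gives the time, the measured TCP pose, the force, the opening and the grip force at its end, in the units of the state.
- env.observe(): the state, without advancing time (a new reading comes with each control period).
- optics.read_camera(name): name is "side" or "top" or "wrist"; returns (picture, depth): 420x560x3 uint8, red, green, blue; 420x560 float32, m along the optical axis (not along the pixel's ray), 0 where there is no reading.
- optics.calibration(name): a dict with "camera_matrix" (3x3 intrinsics, pixels), "world_from_camera" (4x4, takes a point from camera to world coordinates); the wrist camera has in their place "T_tool_cam" (4x4, takes a point from camera to tool coordinates, whose origin is the TCP and whose axes are the flange's). Camera axes: x right, y down, z forward; pixel columns grow to the right and rows downward; lengths in m; the calibration is good to about 2 mm. A picture is of the moment at which its call begins: read the wrist's pose just before it. calibration takes no time and is no camera call.
- env.sign_off(): hands the job in; it is judged then, once.
The state is a dict: "t": time; "joint_positions": joint angles; "qd": joint speeds; "joint_efforts": joint torques, N m; "tool_pos": TCP position; "ee_rot": TCP orientation; "force": force on the tool from outside, world axes, zero at the start; "torque": the same for the moment, N m; "width": finger opening in m; "finger_force": force on a finger pad.
Only numpy, scipy, OpenCV 4.12 (cv2) and the standard library are available. Lean on these libraries where they do the work, as an engineer would, in place of code of your own. Each camera call takes 0.05 s, during which the arm holds its last target. There are 200 camera calls.

## Working session

There is one attempt and no reset: what is moved stays moved. The work goes in short steps, Python scripts to look and compute and a shell command to move; the robot and the scene stay as the last step left them, time stands still between calls to the robot, and variables do not carry over. Pictures are saved under pics/ and viewed, at most 10 in all, crops included, and the job is handed in when it is done.

```bash
mkdir -p pics; python3 - <<'E'
from plant import env, optics
import cv2, numpy as np
for n in ["top","side"]:
    p,d=optics.read_camera(n); cv2.imwrite(f"pics/{n}0.png",p[:,:,::-1]); np.savez(f"{n}0.npz",p=p,d=d)
s=env.observe(); print({k:np.round(v,3) for k,v in s.items()})
E
```

```text
{'t': np.float64(0.1), 'joint_positions': array([-1.264,  0.468, -0.012,  1.604,  0.006,  1.071, -0.056]), 'qd': array([ 0.001, -0.003, -0.   , -0.001,  0.001, -0.   ,  0.002]), 'joint_efforts': array([ 1.0000e-03, -5.2164e+01, -1.3000e-02, -2.4436e+01, -5.7000e-02,
        1.4000e-02,  0.0000e+00]), 'tool_pos': array([0.223, 0.61 , 0.231]), 'ee_rot': array([-3.14 ,  0.   ,  2.792]), 'force': array([ 0.285, -0.107, -0.135]), 'torque': array([0.031, 0.034, 0.039]), 'finger_force': np.float64(0.0), 'width': np.float64(0.092)}
```

View pics/top0.png

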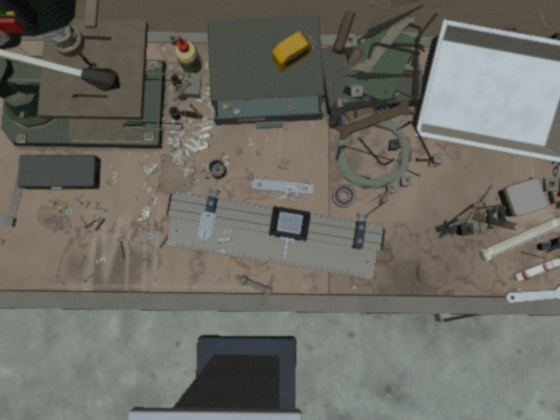

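View pics/side0.png

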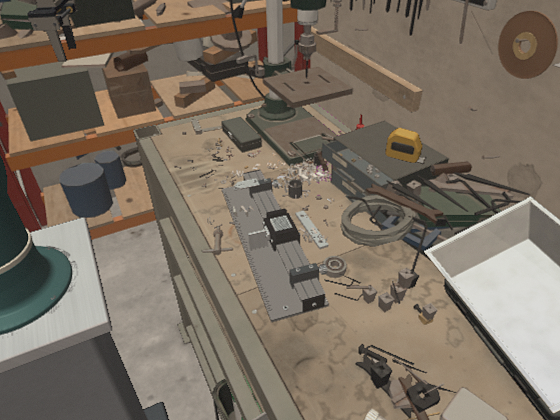

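The top view shows the rail from about (170,210) to (380,250). The pointer stop, with its arrow, is at the left near (210,205), the slider near (290,223) and the plain stop near (360,232). I'll enlarge this area.

```bash
python3 - <<'E'
import cv2, numpy as np
p=np.load("top0.npz")["p"]
c=p[180:300,160:400,::-1]
cv2.imwrite("pics/crop1.png",cv2.resize(c,(800,400),interpolation=cv2.INTER_CUBIC))
E
```

```text
(no output)
```

View pics/crop1.png

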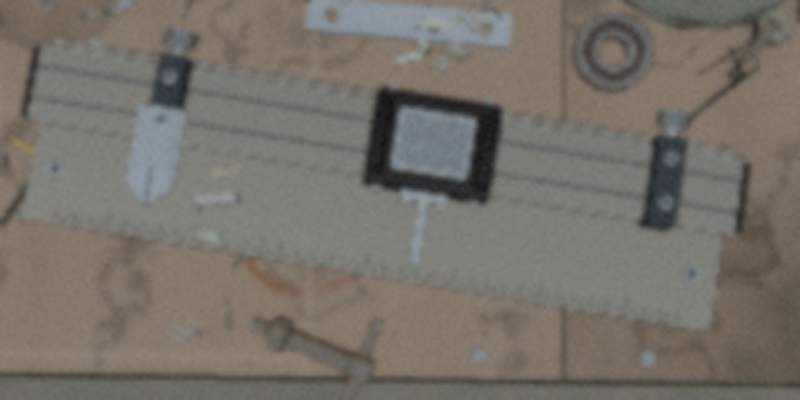

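The pointer stop is the left one, with its block centre at crop (170,101) and the arrow pointing to the front. The pad centre is at (433,144) and the plain stop at (665,182). Next I convert these pixels to world positions.

```bash
cat > h.py <<'E'
import numpy as np
from plant import env, optics
from scipy.spatial.transform import Rotation as R
def atz(name,u,v,z):
    c=optics.calibration(name); K=np.array(c["camera_matrix"]); T=np.array(c["world_from_camera"])
    r=T[:3,:3]@np.linalg.solve(K,[u,v,1]); o=T[:3,3]
    return o+r*(z-o[2])/r[2]
E
python3 - <<'E'
from h import *
d=np.load("top0.npz")["d"]
f=lambda x,y,z:atz("top",160+x/3.3333-.35,180+y/3.3333-.35,z)
P=f(433,144,.060);S=f(170,101,.061);Q=f(665,182,.061)
print(P,S,Q)
u=(S-Q)[:2];print("dir",u/np.linalg.norm(u),np.linalg.norm(u))
print("yaw of rail y",np.degrees(np.arctan2(u[1],u[0])))
print("travel",np.linalg.norm((S-P)[:2])-.043)
s=env.observe();M=R.from_euler('xyz',s["ee_rot"]);print(M.as_matrix().round(3))
print("delta tool units",M.inv().apply(P-s["tool_pos"])/.03)
print(optics.calibration("wrist")["T_tool_cam"])
E
```

```text
[ 0.49627264 -0.13331812  0.06      ] [0.51743321 0.01034967 0.061     ] [ 0.47744111 -0.25960616  0.061     ]
dir [0.1465438  0.98920418] 0.27290203143846664
yaw of rail y 81.57331267286203
travel 0.10221778285395332
[[-0.939  0.343 -0.   ]
 [ 0.343  0.939 -0.001]
 [-0.    -0.002 -1.   ]]
delta tool units [-17.06185139 -20.14661098   5.72465503]
[[-9.39128118e-04 -9.70115898e-01 -2.42640193e-01  6.75803537e-02]
 [ 9.99999535e-01 -9.64441967e-04 -1.44543090e-05 -1.02921622e-03]
 [-2.19990030e-04 -2.42640093e-01  9.70116352e-01 -1.52772588e-01]
 [ 0.00000000e+00  0.00000000e+00  0.00000000e+00  1.00000000e+00]]
```

```bash
python3 -m inch '[[[-0.85,-1,0,0,0,0,-1],[-0.85,-1,0,0,0,0,-1],[-0.85,-1,0,0,0,0,-1],[-0.85,-1,0,0,0,0,-1],[-0.85,-1,0,0,0,0,-1],[-0.85,-1,0,0,0,0,-1],[-0.85,-1,0,0,0,0,-1],[-0.85,-1,0,0,0,0,-1]]]'
python3 -m inch '[[[-0.85,-1,0,0,0,0,-1],[-0.85,-1,0,0,0,0,-1],[-0.85,-1,0,0,0,0,-1],[-0.85,-1,0,0,0,0,-1],[-0.85,-1,0,0,0,0,-1],[-0.85,-1,0,0,0,0,-1],[-0.85,-1,0,0,0,0,-1],[-0.85,-1,0,0,0,0,-1]]]'
python3 -m inch '[[[-0.85,-1,0.3,0,0,0,-1],[-0.85,-1,0.3,0,0,0,-1],[-0.85,-1,0.3,0,0,0,-1],[-0.85,-1,0.3,0,0,0,-1],[0,0,0.5,0,0,-0.95,-1],[0,0,0.5,0,0,-1,-1],[0,0,0,0,0,0,-1]]]'
python3 - <<'E'
from h import *
import cv2
s=env.observe();p,d=optics.read_camera("wrist");np.savez("w1.npz",p=p,d=d);cv2.imwrite("pics/w1.png",p[:,:,::-1])
print({k:np.round(s[k],4).tolist() for k in ("t","tool_pos","ee_rot","force","width","qd")})
np.savez("s1.npz",pos=s["tool_pos"],rot=s["ee_rot"])
E
```

```text
t: 1.1
tool_pos: [0.3324, 0.3138, 0.2315]
ee_rot: [-3.141, -0.0, 2.792]
force: [-0.8, 0.1, -0.0]
width: 0.014
finger_force: 0.0
t: 2.1
tool_pos: [0.4416, 0.0186, 0.2315]
ee_rot: [3.142, -0.0, 2.792]
force: [0.1, 0.3, 0.1]
width: 0.0007
finger_force: 0.0
t: 2.98
tool_pos: [0.4952, -0.1278, 0.1645]
ee_rot: [-3.142, -0.003, 2.994]
force: [0.1, 0.1, 0.6]
width: 0.0005
finger_force: 0.0
{'t': 2.975, 'tool_pos': [0.4952, -0.1278, 0.1645], 'ee_rot': [-3.1415, -0.0029, 2.9945], 'force': [0.0785, 0.0748, 0.6385], 'width': 0.0005, 'qd': [-0.0141, -0.0231, 0.018, -0.0198, 0.0036, 0.0108, -0.0398]}
```

View pics/w1.png

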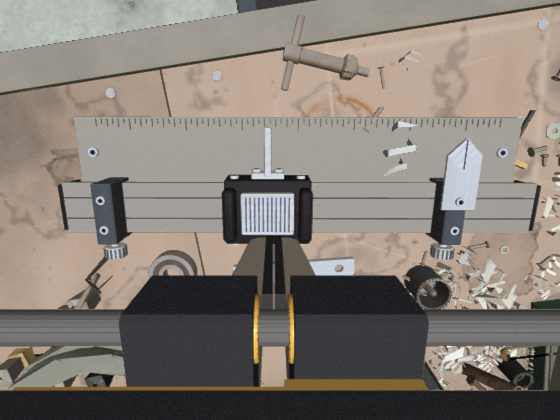

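In the wrist view the rail lies level, so the yaw is right. The pad spans u 241–295 and v 192–235, centred near (267.5,214). The pointer stop is at the right near (449,212) and the plain stop at the left.

```bash
python3 - <<'E'
from h import *
z=np.load("s1.npz");c=optics.calibration("wrist");K=np.array(c["camera_matrix"]);T=np.array(c["T_tool_cam"])
M=R.from_euler('xyz',z["rot"]).as_matrix()
def f(u,v,h):
    r=M@T[:3,:3]@np.linalg.solve(K,[u,v,1]);o=z["pos"]+M@T[:3,3]
    return o+r*(h-o[2])/r[2]
for n,u,v,h in (("pad",267.5,214,.06),("padL",241,214,.06),("padR",295,214,.06),("padT",267,192,.06),("padB",267,235,.06),("ridgeR out",312,200,.068),("stop L",436.5,235,.061),("stop R",463,235,.061),("tip",469,139,.064)):
    w=f(u,v,h);print(n,w.round(4),"tool mm",(M.T@(w-z["pos"])*1000).round(1))
E
```

```text
pad [ 0.4959 -0.1336  0.06  ] tool mm [ -1.9  -5.7 104.5]
padL [ 0.4928 -0.1543  0.06  ] tool mm [ -1.9 -26.6 104.5]
padR [ 0.4991 -0.1121  0.06  ] tool mm [ -1.9  16.  104.5]
padT [ 0.4784 -0.1313  0.06  ] tool mm [ 15.8  -6.  104.5]
padB [ 0.5131 -0.1367  0.06  ] tool mm [-19.3  -6.2 104.4]
ridgeR out [ 0.488  -0.0982  0.068 ] tool mm [11.2 28.2 96.5]
stop L [ 0.5328 -0.0026  0.061 ] tool mm [-19.1 129.3 103.4]
stop R [0.5359 0.0183 0.061 ] tool mm [-19.1 150.5 103.4]
tip [0.4602 0.0221 0.064 ] tool mm [ 56.3 143.2 100.6]
```

```bash
python3 -m inch '[[[-0.06,-0.19,0.4,0,0,0,-1],[0,0,0.6,0,0,0,-1],[0,0,0.6,0,0,0,-1],[0,0,0.5,0,0,0,-1],[0,0,0.3,0,0,0,-1],[0,0,0.2,0,0,0,-1],[0,0,0.1,0,0,0,-1],[0,0,0,0,0,0,-1]]]'
python3 -m inch '[[[0,0,0.05,0,0,0,-1],[0,0,0.05,0,0,0,-1],[0,0,0,0,0,0,-1]]]'
```

```text
t: 4.03
tool_pos: [0.4973, -0.1338, 0.0847]
ee_rot: [3.142, 0.0, 2.996]
force: [0.5, 0.6, -0.7]
width: 0.0006
finger_force: 0.0
t: 4.4
tool_pos: [0.4972, -0.1337, 0.0816]
ee_rot: [3.142, 0.0, 2.996]
force: [0.1, -0.1, -0.3]
width: 0.0005
finger_force: 0.0
```

```bash
python3 -m inch '[[[0,0,0.08,0,0,0,-1],[0,0,0.06,0,0,0,-1],[0,0,0,0,0,0,-1]]]'
python3 -m inch '[[[0,0,0.05,0,0,0,-1],[0,0,0,0,0,0,-1]]]'
```

```text
t: 4.78
tool_pos: [0.4972, -0.1337, 0.0774]
ee_rot: [3.142, -0.0, 2.996]
force: [-0.2, -0.2, 1.3]
width: 0.0001
finger_force: 0.6
t: 5.03
tool_pos: [0.4972, -0.1337, 0.0764]
ee_rot: [3.141, -0.0, 2.996]
force: [-2.3, -0.7, 8.3]
width: 0.0002
finger_force: 4.0
```

```bash
python3 -m inch '[[[0,0,0.07,0,0,0,-1],[0,0,0.06,0,0,0,-1],[0,0,0,0,0,0,-1]]]'
python3 -m inch '[[[0,0,0.05,0,0,0,-1],[0,0,0.02,0,0,0,-1],[0,0,0,0,0,0,-1]]]'
```

```text
t: 5.4
tool_pos: [0.4973, -0.1337, 0.0727]
ee_rot: [3.141, 0.0, 2.996]
force: [-2.8, 0.4, 9.8]
width: 0.0004
finger_force: 5.0
t: 5.78
tool_pos: [0.4974, -0.1338, 0.0722]
ee_rot: [3.14, 0.0, 2.996]
force: [-7.2, 2.6, 25.4]
width: 0.0007
finger_force: 12.9
```

```bash
python3 -m inch '[[[0,0,-0.03,0,0,0,-1],[0,0,0,0,0,0,-1]]]'
python3 -m inch '[[[0,0.05,0,0,0,0,-1],[0,0.1,0,0,0,0,-1],[0,0.1,0,0,0,0,-1],[0,0.05,0,0,0,0,-1],[0,0,0,0,0,0,-1]]]'
```

```text
t: 6.02
tool_pos: [0.4973, -0.1337, 0.0723]
ee_rot: [3.141, 0.0, 2.996]
force: [-5.4, 1.3, 16.7]
width: 0.0006
finger_force: 8.5
t: 6.65
tool_pos: [0.4986, -0.1251, 0.0723]
ee_rot: [3.141, 0.0, 2.996]
force: [-5.1, 0.1, 16.5]
width: 0.0007
finger_force: 8.5
```

```bash
python3 -m inch '[[[0,0.1,0,0,0,0,-1],[0,0.2,0,0,0,0,-1],[0,0.2,0,0,0,0,-1],[0,0.2,0,0,0,0,-1],[0,0.2,0,0,0,0,-1],[0,0.2,0,0,0,0,-1],[0,0.1,0,0,0,0,-1],[0,0,0,0,0,0,-1]]]'
python3 - <<'E'
from h import *
import cv2
s=env.observe();p,d=optics.read_camera("wrist");cv2.imwrite("pics/w2.png",p[:,:,::-1])
E
```

```text
t: 7.65
tool_pos: [0.504, -0.089, 0.0723]
ee_rot: [3.14, 0.0, 2.996]
force: [-4.1, 1.3, 17.2]
width: 0.0004
finger_force: 8.5
```

View pics/w2.png

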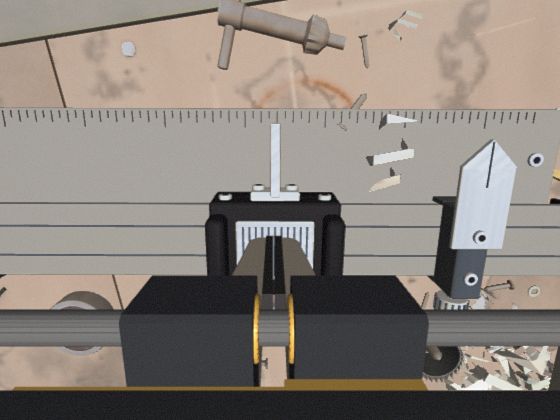

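The slider is following with the fingers centred on the pad. About 55 mm is left between its edge (u≈343) and the stop face (u≈437).

```bash
python3 -m inch '[[[0,0.1,0,0,0,0,-1],[0,0.2,0,0,0,0,-1],[0,0.25,0,0,0,0,-1],[0,0.25,0,0,0,0,-1],[0,0.25,0,0,0,0,-1],[0,0.2,0,0,0,0,-1],[0,0.1,0,0,0,0,-1],[0,0.03,0,0,0,0,-1]]]'
python3 -m inch '[[[0,0.04,0,0,0,0,-1],[0,0.04,0,0,0,0,-1],[0,0.04,0,0,0,0,-1],[0,0.04,0,0,0,0,-1],[0,0,0,0,0,0,-1]]]'
python3 - <<'E'
from h import *
import cv2
p,d=optics.read_camera("wrist");cv2.imwrite("pics/w3.png",cv2.resize(p[100:320,180:480,::-1],(750,550),interpolation=cv2.INTER_CUBIC))
E
```

```text
t: 8.7
tool_pos: [0.5101, -0.0483, 0.0723]
ee_rot: [3.141, 0.001, 2.996]
force: [-5.0, -1.1, 16.1]
width: 0.0002
finger_force: 8.3
t: 9.32
tool_pos: [0.5108, -0.0436, 0.0723]
ee_rot: [3.141, 0.001, 2.996]
force: [-4.3, 0.9, 16.3]
width: 0.0005
finger_force: 8.2
```

View pics/w3.png

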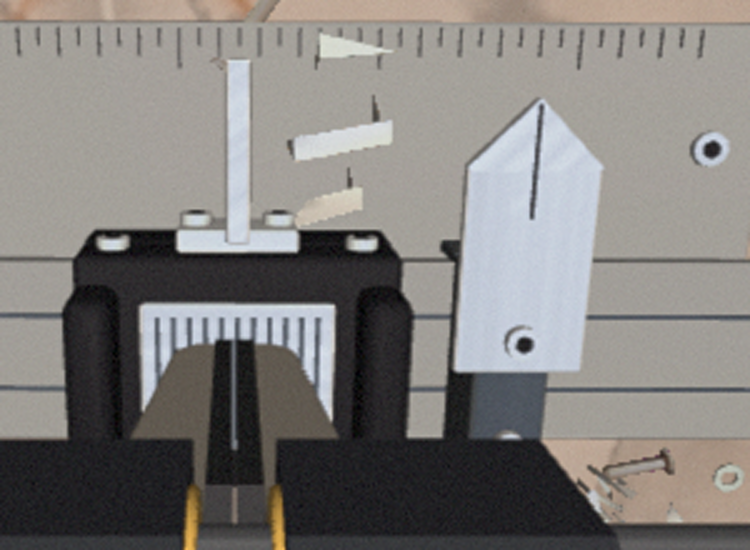

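About 9–11 mm remains and there is nothing in the way. I'll go slowly until contact.

```bash
python3 -m inch '[[[0,0.05,0,0,0,0,-1],[0,0.05,0,0,0,0,-1],[0,0.05,0,0,0,0,-1],[0,0.05,0,0,0,0,-1],[0,0,0,0,0,0,-1]]]'
python3 -m inch '[[[0,0.03,0,0,0,0,-1],[0,0.03,0,0,0,0,-1],[0,0.02,0,0,0,0,-1],[0,0,0,0,0,0,-1]]]'
python3 -m inch '[[[0,0.02,0,0,0,0,-1],[0,0.02,0,0,0,0,-1],[0,0,0,0,0,0,-1]]]'
```

```text
t: 10.0
tool_pos: [0.5117, -0.0376, 0.0723]
ee_rot: [3.141, 0.001, 2.996]
force: [-4.2, 0.5, 15.8]
width: 0.0003
finger_force: 8.2
t: 10.5
tool_pos: [0.512, -0.0354, 0.0723]
ee_rot: [3.141, 0.001, 2.996]
force: [-4.9, -0.2, 15.7]
width: 0.0005
finger_force: 8.2
t: 10.88
tool_pos: [0.5122, -0.0342, 0.0723]
ee_rot: [3.141, 0.001, 2.996]
force: [-3.7, 0.4, 15.9]
width: 0.0004
finger_force: 8.2
```

```bash
python3 -m inch '[[[0,0.02,0,0,0,0,-1],[0,0.02,0,0,0,0,-1],[0,0,0,0,0,0,-1]]]'
python3 -m inch '[[[0,0.02,0,0,0,0,-1],[0,0.02,0,0,0,0,-1],[0,0,0,0,0,0,-1]]]'
```

```text
t: 11.25
tool_pos: [0.5124, -0.033, 0.0723]
ee_rot: [3.141, 0.001, 2.996]
force: [-3.9, 0.8, 16.2]
width: 0.0004
finger_force: 8.2
t: 11.62
tool_pos: [0.5126, -0.0318, 0.0723]
ee_rot: [3.141, 0.001, 2.996]
force: [-4.7, -0.3, 16.6]
width: 0.0003
finger_force: 8.2
```

```bash
python3 -m inch '[[[0,0.02,0,0,0,0,-1],[0,0.02,0,0,0,0,-1],[0,0,0,0,0,0,-1]]]'
python3 - <<'E'
from h import *
import cv2
p,d=optics.read_camera("wrist");cv2.imwrite("pics/w4.png",cv2.resize(p[140:290,260:440,::-1],(720,600),interpolation=cv2.INTER_CUBIC))
E
```

```text
t: 12.0
tool_pos: [0.5128, -0.0306, 0.0723]
ee_rot: [3.141, 0.001, 2.996]
force: [-4.7, -1.2, 16.5]
width: -0.0
finger_force: 8.2
```

View pics/w4.png

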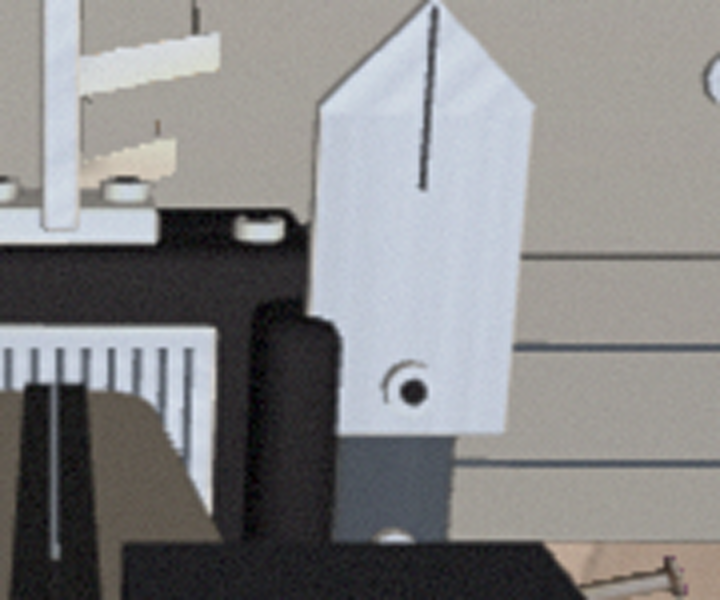

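The gap is nearly closed, about 1–2 mm by my estimate. I'll continue in small steps and watch the force along the rail.

```bash
python3 -m inch '[[[0,0.02,0,0,0,0,-1],[0,0,0,0,0,0,-1]]]'
python3 -m inch '[[[0,0.02,0,0,0,0,-1],[0,0,0,0,0,0,-1]]]'
```

```text
t: 12.3
tool_pos: [0.5128, -0.03, 0.0723]
ee_rot: [3.141, 0.001, 2.996]
force: [-4.0, -0.5, 16.4]
width: 0.0005
finger_force: 8.2
t: 12.55
tool_pos: [0.5129, -0.0298, 0.0723]
ee_rot: [3.141, 0.001, 2.995]
force: [-4.9, -1.4, 16.6]
width: 0.0002
finger_force: 8.2
```

```bash
python3 -m inch '[[[0,0.02,0,0,0,0,-1],[0,0,0,0,0,0,-1]]]'
python3 -m inch '[[[0,0.02,0,0,0,0,-1],[0,0,0,0,0,0,-1]]]'
```

```text
t: 12.8
tool_pos: [0.5129, -0.0298, 0.0723]
ee_rot: [-3.142, 0.001, 2.995]
force: [-4.4, -1.5, 16.4]
width: 0.0
finger_force: 8.3
t: 13.05
tool_pos: [0.5129, -0.0297, 0.0723]
ee_rot: [-3.141, 0.001, 2.995]
force: [-5.0, -3.1, 16.7]
width: 0.0006
finger_force: 8.4
```

The tool has stopped while the force along the rail rises to about 4 N, so the slider is against the stop. I'll lift straight up.

```bash
python3 -m inch '[[[0,0,-0.06,0,0,0,-1],[0,0,-0.06,0,0,0,-1],[0,0,-0.06,0,0,0,-1],[0,0,-0.06,0,0,0,-1],[0,0,-0.06,0,0,0,-1],[0,0,-0.1,0,0,0,-1],[0,0,-0.2,0,0,0,-1],[0,0,-0.3,0,0,0,-1]]]'
python3 -m inch '[[[0,0,-0.5,0,0,0,-1],[0,0,-0.7,0,0,0,-1],[0,0,-0.7,0,0,0,-1],[0,0,-0.6,0,0,0,-1],[0,0,-0.3,0,0,0,-1],[0,0,0,0,0,0,-1],[0,0,0,0,0,0,-1]]]'
python3 - <<'E'
from h import *
import cv2
s=env.observe();p,d=optics.read_camera("wrist")
np.savez("s5.npz",pos=s["tool_pos"],rot=s["ee_rot"],p=p,d=d)
cv2.imwrite("pics/w5.png",cv2.resize(p[150:300,190:390,::-1],(800,600),interpolation=cv2.INTER_CUBIC))
E
```

```text
t: 14.05
tool_pos: [0.5126, -0.028, 0.0982]
ee_rot: [-3.141, -0.0, 2.996]
force: [-0.2, 0.3, 0.8]
width: 0.0005
finger_force: 0.0
t: 14.92
tool_pos: [0.5123, -0.028, 0.1813]
ee_rot: [-3.141, -0.001, 2.996]
force: [-0.1, -0.1, 0.1]
width: 0.0006
finger_force: 0.0
```

View pics/w5.png

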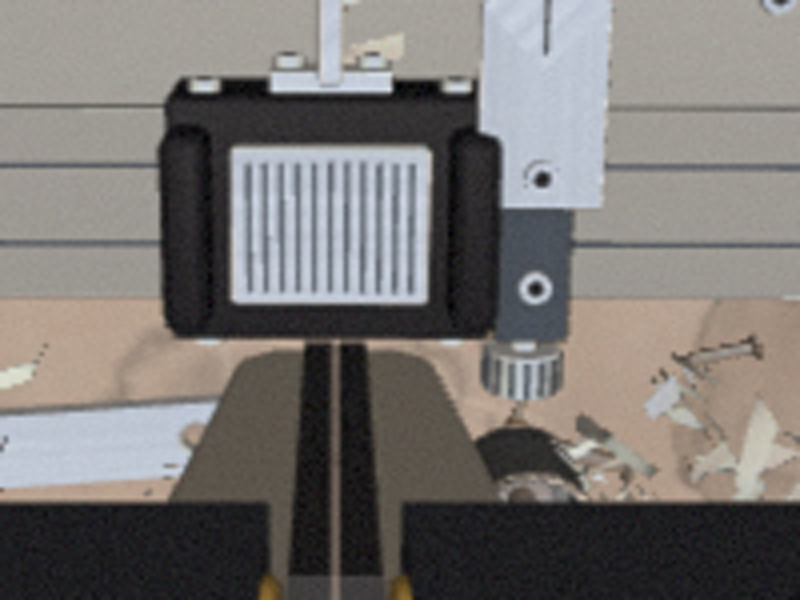

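The slider's ridge (u≈500 in the crop) sits against the block, the pad is up and nothing else has moved. I'll do a quick numeric check and hand in.

```bash
python3 - <<'E'
from h import *
z=np.load("s5.npz");c=optics.calibration("wrist");K=np.array(c["camera_matrix"]);T=np.array(c["T_tool_cam"])
M=R.from_euler('xyz',z["rot"]).as_matrix()
def f(u,v,h):
    r=M@T[:3,:3]@np.linalg.solve(K,[190+u/4-.375,150+v/4-.375,1]);o=z["pos"]+M@T[:3,3]
    return (M.T@(o+r*(h-o[2])/r[2]-z["pos"]))[1]*1000
a,b,r=f(162,250,.068),f(500,250,.068),f(570,290,.061)
pl,pr=f(231,250,.06),f(432,250,.06); print(a,b,r,"pad",pl,pr,"mid->stop",r-8-(a+b)/2,r-8-(pl+pr)/2)
E
```

```text
-36.33422306374364 32.60968137271505 48.50889508976242 pad -22.89699897483789 19.334448081901037 mid->stop 42.371165935276714 42.290170536230846
```

The middle of the slider measures 42.3 mm from the stop, against 43 mm nominal, which is contact within the measuring error.

```bash
python3 -c "
from plant import env
print(env.sign_off())"
```

```text
the job is handed in; nothing more can be done
None
```

The slider is set gently against the pointer stop with its pad up and brake on, the loose things were left alone, and the job is handed in at about 15 s.

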